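# Put the washed mist sprayer together

## Task

The large mist sprayer on the calligraphy desk has been washed and dried in pieces. Take its pump out of the wooden stand, feed the dip tube down into the neck of the open bottle and press the collar fully home, then put the loose brass cap on over the spray head, all the way down. Leave the finished sprayer standing upright on the table and everything else where it is.

Things in the scene. Friction and masses are not known exactly. Their poses are not given: they have to be found in the camera images.
- bottle: Open round bottle of clear glass, the only one without a closure, loose on the table, 0.15 to 0.27 kg: body 44 mm in diameter with walls 2.8 mm thick, shoulder 76 to 82 mm up, neck 17 mm in outer diameter with a snap bead round it 11 to 14 mm below the mouth, 104 mm high in all. Origin at the centre of its underside, z up along its axis.
- bottle_mouth (a point): Centre of that bottle's mouth, at the top of the neck, 104 mm above the table; z points up. The bore is 12.4 mm wide and 28 mm long; the inner floor is 98 mm below. The neck is a snug snap fit: the pump enters freely until 7 mm short of home and stops there by itself; the last 7 mm need a steady push of about 6 N (more is fine, up to 25 N), then it stops hard and stays home.
- pump_collar (a point): Pump, loose, about 30 g, hanging upright in one of the stand's three holes. Point: centre of its round brass collar, 24 mm in diameter, 20 mm high, its foot on the board (110 mm above the table); z up. Grip it by the collar, any yaw. The collar is a skirt 20.4 mm wide inside that goes over the neck; fully home this point is 8 mm below the mouth, where it first stops 1 mm below.
- pump_tip (a point): Lower end of the pump's straight stiff white dip tube, on its axis, 86 mm below the collar's centre. The tube is 6 mm in diameter up to 20 mm below the collar's centre, tapers out to 13 mm below it, and is a barrel of 10.4 mm above that.
- pump_head (a point): Top of the pump's black spray head, 34 mm above the collar's centre. The head is 14 mm in diameter and 16 mm high, on a brass step 17 mm in diameter and 8 mm high, on the collar's flat top.
- cap_center (a point): Loose round brass cap, 24 mm in diameter, 32 mm high, 25 g, closed top, standing mouth down on the table. Point: its centre, 16 mm above its rim; z up. Inside 20 mm wide and 29 mm deep, it drops over the spray head until its rim rests on the collar's flat top, this point then 26 mm above the collar's centre; 1.5 mm of play all round.
- stand: Fixed wooden stand: board 62 by 200 mm, 10 mm thick, upper face 100 mm above the table, three through holes 14 mm wide at -70, 0 and +70 mm along its own y. Pump, dropper and carving knife hang in them in any order, at most 60 mm above the board. Origin: centre of its underside; y along the row, x across it, free on both x sides.
- dropper_collar (a point): Bystander in the stand: glass dropper with a black collar 21 mm in diameter, 14 mm high, and a dark rubber bulb (top 48 mm above the board); centre of its collar. Leave it there.
- knife_handle (a point): Bystander in the stand: seal-carving knife with a wrapped wooden handle 17 mm in diameter, top 60 mm above the board; point 27 mm above the board. Leave it there.
- small_sprayer_center (a point): Bystander: a smaller sprayer, complete and with its own brass cap on, 42 mm in diameter, 108 mm high; point half-way up.
- ink_bottle_center (a point): Bystander: squat black ink bottle with a black screw cap, 54 mm in diameter, 85 mm high; point half-way up.
- seal_center (a point): Bystander: stone seal, 26 mm square, 63 mm high with a rounded top; point 30 mm up.
- paste_jar_center (a point): Bystander: lidded grey-green porcelain jar, 77 mm in diameter, 40 mm high; point half-way up.

How it is judged:
By the outcome, as a careful person would: the job done as asked, in the order asked, and still so for the second after the job is handed in, with the robot touching nothing.
It also fails if it takes over 64 s, if anything falls off the work surface, if the arm or the gripper's body presses on something with over 40 N, if the wrist force passes 120 N, or if a joint passes its speed limit or range.

## Robot

A 6-joint arm with a two-finger parallel gripper is mounted at the origin on the work surface. World frame = base frame: x ahead of the robot, y to its left, z up, the work surface at z = 0. Lengths are in mm, angles in rad, forces in N, time in s.
With the tool pointing down it reaches from about 275 to 1000 mm from the base axis. Payload 8.4 kg.
Tool frame: the origin (TCP) lies between the finger pads; the fingertips stand r.finger_overhang ahead of it and the grasp point (between the pads) is the TCP (r.finger_overhang is the distance from the TCP to the fingertips, in mm); z points along the fingers, y is the line along which they close (so a half turn about z gives the same grasp; the last joint's range is limited). The gripper opens to 85 mm and grips with 20 to 120 N. Pads are 22 mm wide; open, the fingers measure 114 mm over their backs; the gripper's body (76 mm by 85 mm) begins 54 mm behind the grasp point. The pads swing forward as they close: fully open they stand 13 mm farther back than shut.
Start: joints at [1.17, 0.353, 1.633, -0, 1.155, -0.002], TCP at [242.694, 575.958, 250.281] pointing down, gripper open.
Joint ranges: [-2.63, 2.63], [-0.92, 2.1], [0.06, 2.66], [-1.3, 4.44], [0, 2.69], [-3.02, 3.02]. Speed limits (rad/s): [2.22, 2.22, 2.79, 3.14, 3.14, 3.14].

## Interface

Orientations are given as [roll, pitch, yaw] about the fixed x, y, z axes, in that order (R = Rz(yaw) Ry(pitch) Rx(roll)).
In Python, from rig import r, cams, sign_off gives the robot as it stands.
- The arm moves only by the shell command python3 -m crank 'ROWS' [FORCE]. ROWS is JSON, a list of rows, each a list of 7 numbers: the shift along the tool's x, y, z in m, then the turn, a rotation vector about the tool's x, y, z in rad, then the closure, from 0 (fully open) to 1 (shut). In form: [[dx, dy, dz, ax, ay, az, gripper], ...]. A call has 1 to 5 rows; each row is the pose to reach, as a shift and turn from the pose commanded when the call began, along the tool's axes at that moment; what a row does not reach only later rows make up. A row lasts 1/10 s, in which the tool goes at most 50 mm and 8.59 degrees, less where a joint would pass 70% of its speed; a pose out of reach is approached as far as the arm can. A call with a gripper value outside its range is refused whole. The fingers move at their own pace and stop on an object; FORCE is the grip in N (left out, the last holds). Time passes only in rows, so rows that repeat a pose let the fingers close. It gives the time, the measured TCP pose, the force, the opening and the grip force at its end, in the units of the state.
- r.sense(): the state, without advancing time (a new reading comes with each control period).
- cams.grab_frame(name): name is "scene" or "side" or "wrist"; returns a dict with "image" (400x640x3 uint8, red, green, blue), "fx", "fy", "cx", "cy" (pixels), "position" and "orientation" of the camera in the world. Camera axes: x right, y down, z forward; pixel columns grow to the right and rows downward; lengths in mm; the calibration is good to about 2 mm. The wrist camera is an equidistant fisheye: a pixel r from the principal point sees the ray r / f radians off the axis. A picture is of the moment at which its call begins. There is no depth.
- sign_off(): hands the job in; it is judged then, once.
The state is a dict: "clock": time; "qpos": joint angles; "qvel": joint speeds; "joint_efforts": joint torques, N m; "eef_pos": TCP position; "tcp_rot": TCP orientation; "contact_force": force on the tool from outside, world axes, zero at the start; "wrist_torque": the same for the moment, N m; "opening": opening from 0.0 (shut) to 1.0 (fully open); "grasp_force": force on a finger pad.
Only numpy, scipy, OpenCV 4.12 (cv2) and the standard library are available. Lean on these libraries where they do the work, as an engineer would, in place of code of your own. Each camera call takes 0.05 s, during which the arm holds its last target. There are 200 camera calls.

## Working session

There is one attempt and no reset: what is moved stays moved. The work goes in short steps, Python scripts to look and compute and a shell command to move; the robot and the scene stay as the last step left them, time stands still between calls to the robot, and variables do not carry over. Pictures are saved under pics/ and viewed, at most 10 in all, crops included, and the job is handed in when it is done.

```bash
ls; mkdir -p pics; cat > h.py <<'E'
import numpy as np, cv2
from scipy.spatial.transform import Rotation as R
from rig import r, cams
def grab(n,save=None):
    f=cams.grab_frame(n)
    if save: cv2.imwrite('pics/'+save,cv2.cvtColor(f['image'],cv2.COLOR_RGB2BGR))
    return f
def rot(o):
    o=np.array(o,float)
    return o if o.shape==(3,3) else R.from_euler('xyz',o).as_matrix()
E
python3 - <<'E'
from h import *
for n in ("scene","side","wrist"):
    f=grab(n,n+'0.png'); print(n,{k:np.round(v,4).tolist() for k,v in f.items() if k!='image'})
s=r.sense(); print(s, r.finger_overhang)
E
```

```text
pics
scene {'fx': 498.1192, 'fy': 498.1192, 'cx': 315.5118, 'cy': 193.42, 'position': [1198.4034, 530.5087, 813.0582], 'orientation': [-2.2764, 0.0066, 2.2788]}
side {'fx': 363.2457, 'fy': 363.2457, 'cx': 324.4122, 'cy': 195.4436, 'position': [191.3605, -530.9895, 595.2694], 'orientation': [-2.2088, 0.016, -0.654]}
wrist {'fx': 309.7069, 'fy': 309.7069, 'cx': 321.3141, 'cy': 198.4131, 'position': [168.9844, 606.511, 372.8294], 'orientation': [2.8302, 0.0019, 1.1722]}
{'clock': 0.15, 'qpos': array([ 1.16958209e+00,  3.53515242e-01,  1.63393404e+00,  2.05205092e-05,
        1.15518060e+00, -2.38916416e-03]), 'qvel': array([-0.00118016, -0.00191331, -0.00332623, -0.00018754,  0.00055628,
       -0.00142203]), 'joint_efforts': array([ 6.91317000e-04, -6.05635071e+01, -3.42334092e+01,  1.05726849e-04,
        6.08006318e-03, -2.63778793e-05]), 'eef_pos': array([242.57230798, 575.65717318, 249.73029364]), 'tcp_rot': array([-3.14055547e+00, -2.12429992e-05,  2.74275927e+00]), 'contact_force': array([-0.04106196, -0.08721848,  0.10416363]), 'wrist_torque': array([-0.08095146,  0.05846182,  0.0036361 ]), 'grasp_force': 0.0, 'opening': 1.0009950773340681} 19.0
```

View pics/scene0.png

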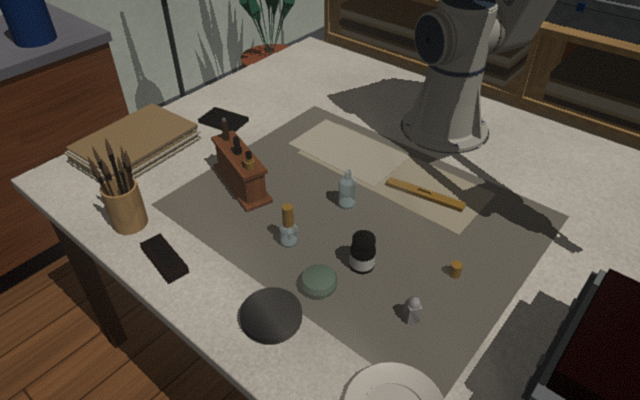

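View pics/side0.png

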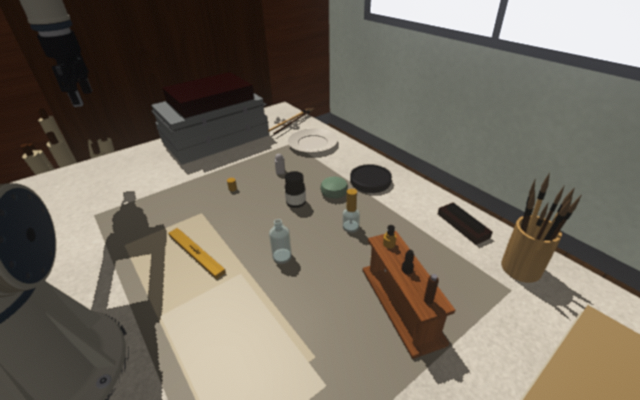

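The scene view shows the open bottle at (347,190), the pump in the stand's near end at (249,160), and the cap at (456,269). In the side view they are at (281,243), (391,238) and (232,185). Next I triangulate them.

```bash
cat >> h.py <<'E'
def ray(f,u,v,fish=False):
    x,y=(u-f['cx'])/f['fx'],(v-f['cy'])/f['fy']
    if fish:
        t=np.hypot(x,y); k=np.sin(t)/t if t>1e-9 else 1; d=np.array([x*k,y*k,np.cos(t)])
    else: d=np.array([x,y,1.])
    d=rot(f['orientation'])@d
    return np.array(f['position'],float),d/np.linalg.norm(d)
def onz(f,u,v,z,fish=False):
    p,d=ray(f,u,v,fish); return p+d*(z-p[2])/d[2]
def tri(rays):
    A=0;b=0
    for p,d in rays:
        M=np.eye(3)-np.outer(d,d); A=A+M; b=b+M@p
    x=np.linalg.solve(A,b)
    return x,[np.linalg.norm((np.eye(3)-np.outer(d,d))@(x-p)) for p,d in rays]
def proj(f,P,fish=False):
    c=rot(f['orientation']).T@(np.asarray(P,float)-f['position'])
    if fish:
        t=np.arctan2(np.hypot(c[0],c[1]),c[2]); n=np.hypot(c[0],c[1]); k=t/n
    else: k=1/c[2]
    return np.array([f['cx']+f['fx']*c[0]*k,f['cy']+f['fy']*c[1]*k])
def blobs(f,lo,hi,amin=15,box=None):
    m=cv2.inRange(cv2.cvtColor(f['image'],cv2.COLOR_RGB2HSV),lo,hi)
    if box: z=np.zeros_like(m); a,b,c,d=box; z[b:d,a:c]=m[b:d,a:c]; m=z
    n,l,st,c=cv2.connectedComponentsWithStats(m)
    return [(st[i].tolist(),c[i].round(1).tolist()) for i in range(1,n) if st[i,4]>=amin]
E
python3 - <<'E'
from h import *
fs,fd=grab('scene'),grab('side')
for f,boxes in ((fs,[(230,140,270,175),(440,255,475,285),(275,195,300,250)]),(fd,[(375,220,405,255),(220,172,245,198),(340,180,365,235)])):
    for b in boxes: print(b,blobs(f,(15,120,60),(30,255,255),8,b))
def T(n,a,b):
    x,e=tri([ray(fs,*a),ray(fd,*b)]); print(n,x.round(1),np.round(e,1))
T('bottle mouth',(348.5,172),(278,223)); T('pump',(249,160),(391,239)); T('cap',(456,269),(232,185))
T('small',(288,212),(351,199)); T('knife top',(225,122),(432,280)); T('ink',(363,238),(294,178))
T('bottlebase',(346,202),(282,256))
ims=[]
for n,b in (('scene',(200,110,280,210)),('side',(350,210,460,350)),('scene',(310,150,390,220)),('side',(240,200,320,270))):
    f=fs if n=='scene' else fd; c=f['image'][b[1]:b[3],b[0]:b[2]]; ims.append(cv2.resize(c,(400,300),interpolation=cv2.INTER_CUBIC))
im=np.vstack([np.hstack(ims[:2]),np.hstack(ims[2:])]); cv2.imwrite('pics/z1.png',im[:,:,::-1])
E
```

```text
(230, 140, 270, 175) [([243, 157, 12, 14, 111], [249.4, 163.5])]
(440, 255, 475, 285) [([451, 261, 12, 17, 137], [456.4, 267.8])]
(275, 195, 300, 250) [([282, 203, 11, 24, 206], [287.7, 214.3])]
(375, 220, 405, 255) [([383, 232, 14, 17, 174], [389.0, 240.4])]
(220, 172, 245, 198) [([227, 178, 9, 13, 92], [231.4, 183.7])]
(340, 180, 365, 235) [([346, 189, 11, 22, 197], [351.2, 199.0])]
bottle mouth [457.5 -10.   98.8] [0.8 0.8]
pump [ 590.5 -202.7  117.4] [1.4 1.4]
cap [487.  299.9  14.5] [1.4 1.4]
small [640.3 -32.1  88.1] [0.5 0.5]
knife top [ 547.1 -329.3  149.3] [1. 1.]
ink [592.4 133.5  80.1] [0.1 0.1]
bottlebase [456.7 -13.1   3.7] [0.1 0.1]
```

View pics/z1.png

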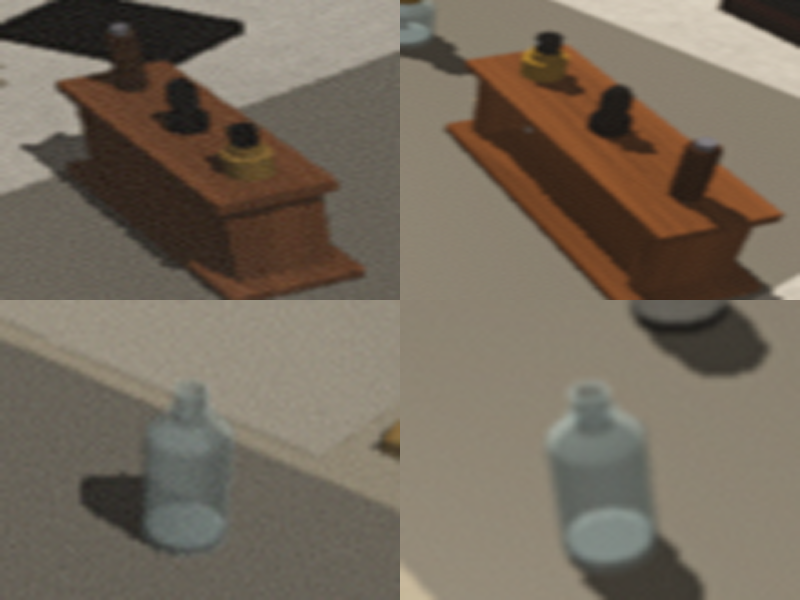

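The crop confirms that the pump (brass collar, black head) is at the camera end of the row, then the dropper, then the knife. The bottle's mouth is visible in both views. I move to a wrist view between the cap and the bottle, turning to yaw 71°, which sets the closing axis across the stand row.

```bash
python3 -m crank '[[-0.035,-0.031,0,0,0,0.15,0],[-0.07,-0.063,0,0,0,0.3,0],[-0.105,-0.094,0,0,0,0.45,0],[-0.14,-0.126,0,0,0,0.6,0],[-0.175,-0.157,0,0,0,0.75,0]]' && python3 -m crank '[[-0.047,0,0,0,0,0.15,0],[-0.094,0,0,0,0,0.3,0],[-0.14,0,0,0,0,0.45,0],[-0.187,0,0,0,0,0.6,0],[-0.234,0,0,0,0,0.75,0]]' && python3 -m crank '[[0,0,0,0,0,0,0],[0,0,0,0,0,0,0]]'
python3 - <<'E'
from h import *
s=r.sense(); print(s['clock'],s['eef_pos'].round(1),s['tcp_rot'].round(3))
f=grab('wrist','w1.png'); print(np.round(f['position'],1),np.round(f['orientation'],3))
for P in ([457,-11,104],[487,300,32],[590,-203,120]): print(proj(f,P,True).round(0))
E
```

```text
clock: 0.75
eef_pos: [343.3, 361.6, 250.3]
tcp_rot: [3.141, 0.0, 1.987]
contact_force: [1.5, 0.5, -0.2]
opening: 1.0
grasp_force: 0.0
clock: 1.25
eef_pos: [439.3, 148.1, 250.5]
tcp_rot: [3.141, -0.0, 1.237]
contact_force: [0.8, 0.7, 0.2]
opening: 1.0
grasp_force: 0.0
clock: 1.45
eef_pos: [439.1, 148.9, 250.3]
tcp_rot: [-3.141, -0.0, 1.241]
contact_force: [-1.2, -0.1, 0.1]
opening: 0.998
grasp_force: 0.0
1.45 [439.1 148.9 250.3] [-3.141 -0.     1.241]
[463.5 223.6 373.5] [ 2.829e+00  1.000e-03 -3.300e-01]
[384. 315.]
[319.  30.]
[496. 379.]
```

View pics/w1.png

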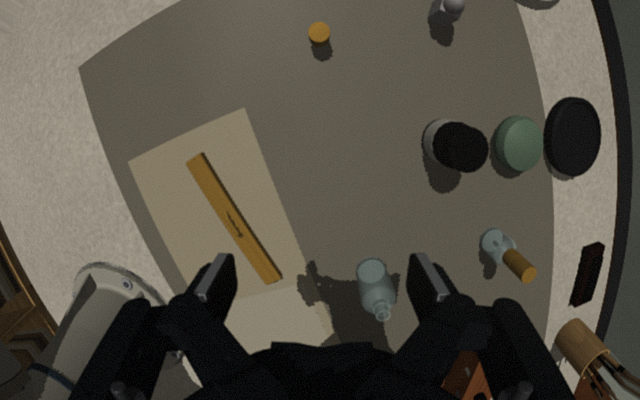

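The wrist view shows the cap top at (319,33) and the bottle mouth at (382,315), both where the triangulated points predict. Now I move over the pump and take views on the way.

```bash
python3 -m crank '[[-0.035,0.032,0,0,0,0,0],[-0.07,0.064,0,0,0,0,0],[-0.105,0.096,0,0,0,0,0],[-0.142,0.128,0,0,0,0,0],[-0.178,0.16,0,0,0,0,0]]' && python3 -m crank '[[0,0,0,0,0,0,0],[0,0,0,0,0,0,0]]' && python3 -c "
from h import *; import pickle
pickle.dump(grab('wrist','w2.png'),open('w2.pkl','wb'))" && python3 -m crank '[[-0.035,0.032,0,0,0,0,0],[-0.07,0.064,0,0,0,0,0],[-0.106,0.097,0,0,0,0,0],[-0.106,0.097,0,0,0,0,0],[-0.106,0.097,0,0,0,0,0]]' | head -3
python3 - <<'E'
from h import *
import pickle
f3=grab('wrist','w3.png'); pickle.dump(f3,open('w3.pkl','wb')); f2=pickle.load(open('w2.pkl','rb'))
P=[590.5,-203,118]
for f in (f2,f3):
    u=proj(f,P,True); print(u.round(0), r.sense()['eef_pos'].round(1))
    b=[max(0,int(u[0]-45)),max(0,int(u[1]-45)),int(u[0]+45),int(u[1]+45)]
    print(blobs(f,(15,120,60),(30,255,255),30,b))
im=np.vstack([f2['image'],f3['image']])
cv2.imwrite('pics/z2.png',cv2.resize(im,(480,600))[:,:,::-1])
E
```

```text
clock: 2.0
eef_pos: [533.6, -70.1, 250.3]
tcp_rot: [3.142, -0.0, 1.247]
contact_force: [0.3, -0.2, 1.3]
opening: 0.998
grasp_force: 0.0
clock: 2.2
eef_pos: [533.0, -69.4, 249.9]
tcp_rot: [-3.141, -0.0, 1.243]
contact_force: [-0.3, 0.6, 0.2]
opening: 1.001
grasp_force: 0.0
clock: 2.75
eef_pos: [590.7, -200.3, 249.9]
tcp_rot: [-3.14, -0.001, 1.244]
[417. 294.] [ 590.3 -199.7  249.9]
[]
[324. 197.] [ 590.3 -199.7  249.9]
[([309, 175, 29, 30, 481], [322.9, 187.4])]
```

View pics/z2.png

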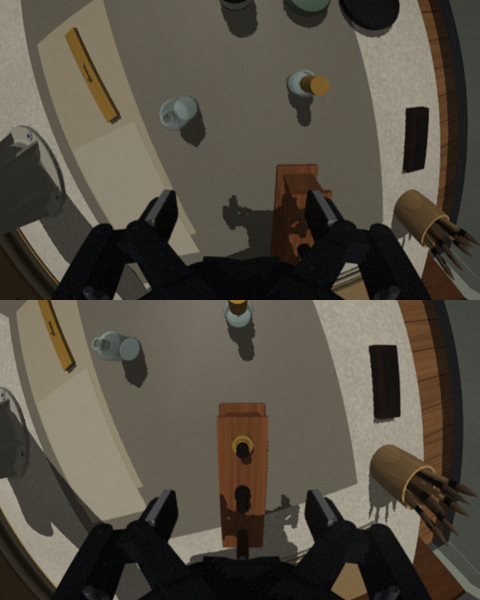

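In the lower picture the pump's brass ring is at full-resolution (323,190), and the stand row is aligned with the tool. In the upper one a finger hides the pump.

```bash
cat >> h.py <<'E'
import pickle
def td(P,s=None):
    s=s or r.sense(); M=rot(s['tcp_rot']); return (M.T@(np.asarray(P)-s['eef_pos'])).round(1)
E
python3 - <<'E'
from h import *
f3=pickle.load(open('w3.pkl','rb')); fs,fd=grab('scene'),grab('side')
rw=ray(f3,323.5,190,True); a=ray(fs,249,163.5); b=ray(fd,389.5,240.5)
for q in ([rw,a,b],[rw,b],[rw,a],[a,b]):
    x,e=tri(q); print(x.round(1),np.round(e,1))
P=onz(f3,323.5,190,117,True); print(P, td(P))
# knife top/dropper not needed; bottle mouth and cap as checks
E
```

```text
[ 592.2 -199.5  109.9] [0.7 0.4 0.4]
[ 592.  -199.4  110.2] [0.5 0.5]
[ 591.9 -199.7  109.3] [0.5 0.5]
[ 592.7 -199.5  109.9] [0. 0.]
[ 592.20737003 -197.12990707  117.        ] [  2.9   1.2 133.2]
```

The collar centre comes out at (592.2, -199, 110), which matches the stated 110 mm. I descend and grip high on the collar so the tips stay clear of the board.

```bash
python3 -m crank '[[0.0015,0.0015,0.04,0,0,0,0],[0.0015,0.0015,0.08,0,0,0,0],[0.0015,0.0015,0.115,0,0,0,0],[0.0015,0.0015,0.129,0,0,0,0],[0.0015,0.0015,0.129,0,0,0,0]]' && python3 -m crank '[[0,0,0,0,0,0,0.5],[0,0,0,0,0,0,0.65],[0,0,0,0,0,0,0.75],[0,0,0,0,0,0,0.8],[0,0,0,0,0,0,0.8]]' 60 && python3 -m crank '[[0,0,0,0,0,0,0.85],[0,0,0,0,0,0,0.85],[0,0,0,0,0,0,0.85]]' 60
python3 -c "
from h import *
f=grab('wrist','w4.png'); cv2.imwrite('pics/z3.png',cv2.resize(f['image'][100:400,160:480],(640,600))[:,:,::-1])"
```

```text
clock: 3.4
eef_pos: [591.3, -199.3, 119.8]
tcp_rot: [-3.138, -0.0, 1.244]
contact_force: [-0.5, 0.4, 0.7]
opening: 1.001
grasp_force: 0.0
clock: 3.9
eef_pos: [593.1, -201.1, 122.5]
tcp_rot: [3.14, -0.0, 1.243]
contact_force: [-1.0, -0.1, 6.1]
opening: 0.251
grasp_force: 58.4
clock: 4.2
eef_pos: [593.1, -201.1, 122.5]
tcp_rot: [3.14, -0.0, 1.243]
contact_force: [-2.5, -0.5, 6.0]
opening: 0.249
grasp_force: 58.4
```

View pics/z3.png

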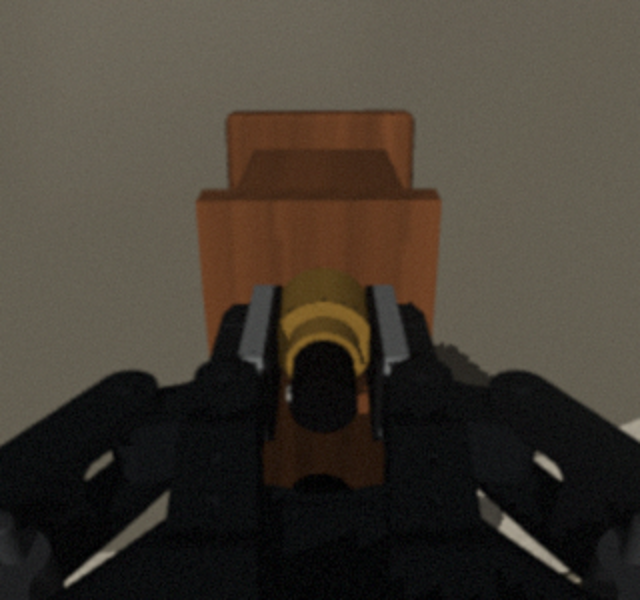

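The pump collar is between the pads, and the tips rest lightly on the board (6 N up). I lift it straight out and check it.

```bash
python3 -m crank '[[0,0,-0.006,0,0,0,0.85],[0,0,-0.02,0,0,0,0.85],[0,0,-0.04,0,0,0,0.85],[0,0,-0.06,0,0,0,0.85],[0,0,-0.08,0,0,0,0.85]]' && python3 -m crank '[[0,0,-0.02,0,0,0,0.85],[0,0,-0.04,0,0,0,0.85],[0,0,-0.05,0,0,0,0.85],[0,0,-0.05,0,0,0,0.85],[0,0,-0.05,0,0,0,0.85]]'
python3 - <<'E'
from h import *
s=r.sense(); T=s['eef_pos']; print(T.round(1),s['tcp_rot'].round(3))
ims=[]
for n in ('scene','side'):
    f=grab(n); pickle.dump(f,open(n+'_p.pkl','wb')); 
    u=proj(f,T-[0,0,12]); v=proj(f,T-[0,0,98]); print(n,u.round(1),v.round(1))
    a=np.clip(np.minimum(u,v)-30,0,None).astype(int); print(a)
    ims.append(cv2.resize(f['image'][a[1]:a[1]+120,a[0]:a[0]+80],(400,600),interpolation=cv2.INTER_CUBIC))
cv2.imwrite('pics/z4.png',np.hstack(ims)[:,:,::-1])
E
```

```text
clock: 4.75
eef_pos: [592.7, -201.0, 203.2]
tcp_rot: [3.141, 0.0, 1.243]
contact_force: [0.0, -0.7, -1.5]
opening: 0.251
grasp_force: 58.7
clock: 5.25
eef_pos: [592.3, -200.8, 251.0]
tcp_rot: [-3.141, -0.0, 1.243]
contact_force: [-1.0, -0.1, -0.3]
opening: 0.251
grasp_force: 58.7
[ 592.3 -200.8  251. ] [-3.141 -0.     1.243]
scene [243.2 115.8] [247.  148.1]
[213  85]
side [396.8 185.6] [392.  223.9]
[361 155]
```

View pics/z4.png

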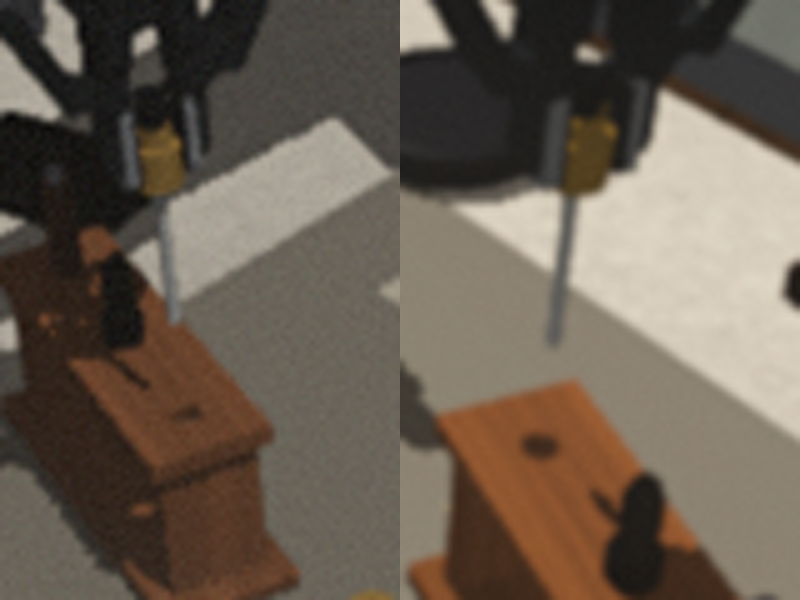

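The pump is held and hangs nearly vertical. Tube tip: scene (248,149.4), side (391.6,224.2). Collar: scene (245,116.8), side (398.4,186).

```bash
python3 - <<'E'
from h import *
fs,fd=[pickle.load(open(n+'_p.pkl','rb')) for n in('scene','side')]
tip,e=tri([ray(fs,248,149),ray(fd,391.6,223.8)]); col,e2=tri([ray(fs,245,117),ray(fd,398.2,186)])
print('tip',tip.round(1),np.round(e,1),td(tip),'col',col.round(1),np.round(e2,1),td(col))
# brass blob & tube axis
print(blobs(fs,(15,120,50),(30,255,255),8,(225,95,265,130)),blobs(fd,(15,120,50),(30,255,255),8,(385,170,412,200)))
# bottle mouth from both + w1
f1=cv2.imread('pics/w1.png')
for n,f in (('scene',fs),('side',fd)):
    pass
m,e=tri([ray(fs,348.3,171.8),ray(fd,278.2,222.5)]); print('mouth',m.round(1),np.round(e,1))
w2=pickle.load(open('w2.pkl','rb'));w3=pickle.load(open('w3.pkl','rb'))
print([proj(w,[457.5,-11,104],True).round(0) for w in (w2,w3)])
ims=[cv2.resize(f['image'][b[1]:b[1]+60,b[0]:b[0]+80],(400,300),interpolation=cv2.INTER_CUBIC) for f,b in ((fs,(308,155)),(fd,(240,205)),(w2,(200,120)),(w3,(110,30)))]
im=np.vstack([np.hstack(ims[:2]),np.hstack(ims[2:])]); cv2.imwrite('pics/z5.png',im[:,:,::-1])
E
```

```text
tip [ 592.4 -198.7  151.7] [0.9 0.9] [ 2.  -0.  98.5] col [ 592.8 -199.4  237. ] [3.2 3.2] [ 1.4  0.5 13.2]
[([241, 110, 9, 14, 100], [244.8, 116.6])] [([394, 178, 11, 16, 127], [398.5, 184.9])]
mouth [458.2 -10.   99.8] [0.8 0.8]
[array([224., 157.]), array([130.,  56.])]
```

View pics/z5.png

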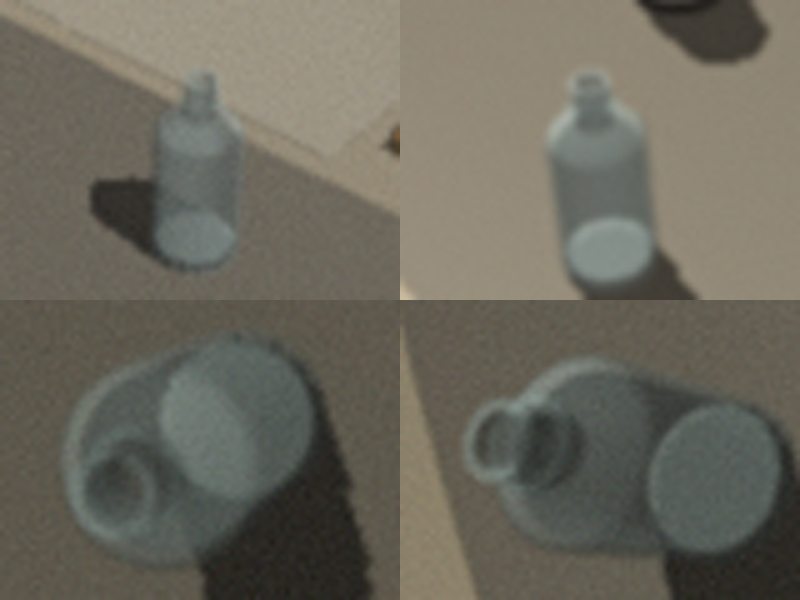

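Bottle mouth pixels: w2 (223.6,157.4), w3 (128.4,58.6), scene (348,170.2), side (278,221).

```bash
python3 - <<'E'
from h import *
fs,fd=[pickle.load(open(n+'_p.pkl','rb')) for n in('scene','side')]
w2=pickle.load(open('w2.pkl','rb'));w3=pickle.load(open('w3.pkl','rb'))
R4=[ray(fs,348,170.2),ray(fd,278,221),ray(w2,223.6,157.4,True),ray(w3,128.4,58.6,True)]
for q in (R4,R4[:2],R4[2:],R4[1:3]):
    x,e=tri(q); print(x.round(1),np.round(e,1))
print(onz(w2,223.6,157.4,104,True).round(1),onz(w3,128.4,58.6,104,True).round(1),onz(fs,348,170.2,104).round(1),onz(fd,278,221,104).round(1))
# base disc: w2 centre, inner floor z~6
print(onz(w2,247.5,144,5,True).round(1),onz(w3,173,65.5,5,True).round(1))
M=np.array([457,-10.5,0]); s=r.sense(); Rt=rot(s['tcp_rot']); t=s['eef_pos']+Rt@[1.8,0,0]; print((Rt.T@(M-t)).round(1),s['eef_pos'])
E
```

```text
[457.  -11.6 104.5] [1.1 1.1 0.7 2. ]
[458.1 -10.7 104.3] [0.4 0.4]
[455.8 -11.8 103.5] [1.3 1.3]
[457.9 -11.3 104.8] [0.3 0.3]
[457.3 -11.2 104. ] [454.8 -12.3 104. ] [457.4 -10.7 104. ] [458.6 -10.7 104. ]
[455.9 -12.4   5. ] [456.2 -12.4   5. ]
[ 134.8 -188.6  250.5] [ 591.94363265 -200.65020191  250.19464991]
```

The bottle mouth measures (457.4, -11.2, 104.4), which matches the stated 104 mm. I move the tube over it.

```bash
python3 -m crank '[[0.027,-0.038,0,0,0,0,0.85],[0.054,-0.075,0,0,0,0,0.85],[0.08,-0.113,0,0,0,0,0.85],[0.107,-0.15,0,0,0,0,0.85],[0.134,-0.188,0,0,0,0,0.85]]' | head -2 && python3 -m crank '[[0,0,0.03,0,0,0,0.85],[0,0,0.035,0,0,0,0.85],[0,0,0.035,0,0,0,0.85],[0,0,0.035,0,0,0,0.85]]'
python3 - <<'E'
from h import *
s=r.sense(); print(s['eef_pos'].round(1),s['tcp_rot'].round(3)); Rt=rot(s['tcp_rot']); tip=s['eef_pos']+Rt@[1.8,0,98.5]; print('tip',tip.round(1))
ims=[]
for n in ('scene','side'):
    f=grab(n); pickle.dump(f,open(n+'_p.pkl','wb')); u=proj(f,tip).round(1); print(n,u,proj(f,[457.4,-11.2,104]).round(1))
    a=(u-[26,40]).astype(int); print(a); ims.append(cv2.resize(f['image'][a[1]:a[1]+75,a[0]:a[0]+50],(400,600),interpolation=cv2.INTER_CUBIC))
cv2.imwrite('pics/z6.png',np.hstack(ims)[:,:,::-1])
E
```

```text
clock: 5.85
eef_pos: [456.1, -12.3, 250.4]
clock: 6.25
eef_pos: [458.4, -14.0, 216.5]
tcp_rot: [-3.141, 0.0, 1.242]
contact_force: [0.8, -0.6, -0.2]
opening: 0.252
grasp_force: 58.9
[458.4 -14.  216.5] [-3.141  0.     1.242]
tip [458.9 -12.3 118. ]
scene [347.3 165.4] [347.8 170.1]
[321 125]
side [277.9 216.1] [277.6 221.3]
[251 176]
```

View pics/z6.png

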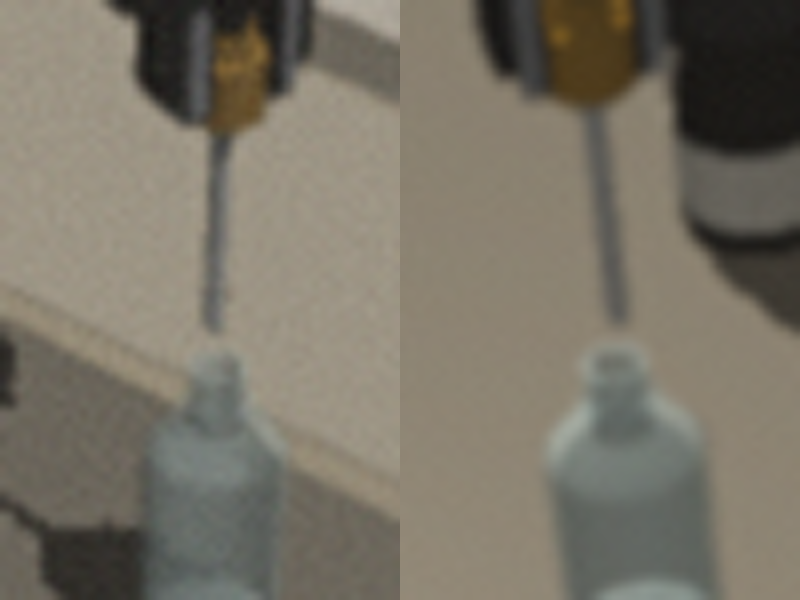

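The tube stands about 14 mm above the mouth. In the side view it is about 1 px right of centre and in the scene view about 0.5 px left, which agrees with the arm pose (about 2 mm along +x). I shift -2 mm along tool y and descend slowly, watching the force.

```bash
python3 -m crank '[[0,-0.002,0,0,0,0,0.85],[0,-0.002,0.006,0,0,0,0.85],[0,-0.002,0.014,0,0,0,0.85],[0,-0.002,0.022,0,0,0,0.85],[0,-0.002,0.03,0,0,0,0.85]]' && python3 -m crank '[[0,0,0.008,0,0,0,0.85],[0,0,0.016,0,0,0,0.85],[0,0,0.024,0,0,0,0.85],[0,0,0.032,0,0,0,0.85],[0,0,0.032,0,0,0,0.85]]'
python3 -c "
from h import *
grab('scene','s7.png');grab('side','d7.png')"
```

```text
clock: 6.85
eef_pos: [455.6, -12.8, 185.3]
tcp_rot: [-3.141, 0.0, 1.243]
contact_force: [-1.2, -0.8, -0.0]
opening: 0.25
grasp_force: 58.9
clock: 7.35
eef_pos: [455.1, -12.8, 153.1]
tcp_rot: [-3.14, 0.001, 1.243]
contact_force: [-0.3, 0.7, 0.3]
opening: 0.249
grasp_force: 58.9
```

```bash
python3 -m crank '[[0,0,0,0,0,0,0.85],[0,0,0,0,0,0,0.85]]' | sed -n 2p; python3 - <<'E'
from h import *
for n in ('scene','side'):
    f=grab(n); u=proj(f,[457.4,-11.2,104]); s=r.sense()
    Rt=rot(s['tcp_rot']); t=s['eef_pos']+Rt@[1.8,0,0]; print(s['eef_pos'].round(1),t.round(1))
    # column profile of brass collar, compared with neck/bottle centre
    v=proj(f,[t[0],t[1],s['eef_pos'][2]-12.5]); b=[int(v[0]-12),int(v[1]-12),int(v[0]+13),int(v[1]+13)]
    print(n,v.round(1),u.round(1),blobs(f,(15,110,40),(32,255,255),8,b))
E
```

```text
eef_pos: [456.1, -12.8, 154.6]
[456.1 -12.8 154.6] [456.7 -11.1 154.6]
scene [348.7 156.7] [347.8 170.1] [([348, 151, 7, 13, 68], [350.6, 157.0])]
[456.  -12.8 154.6] [456.6 -11.1 154.6]
side [275.5 207.1] [277.6 221.3] [([270, 200, 12, 14, 132], [276.0, 206.4])]
```

The axis is within 1 mm of the mouth. I continue to the snap stop.

```bash
python3 -m crank '[[0,0.0005,0.008,0,0,0,0.85],[0,0.0005,0.016,0,0,0,0.85],[0,0.0005,0.022,0,0,0,0.85],[0,0.0005,0.028,0,0,0,0.85],[0,0.0005,0.028,0,0,0,0.85]]' | sed -n '2p;4p' && python3 -m crank '[[0,0,0.003,0,0,0,0.85],[0,0,0.006,0,0,0,0.85],[0,0,0.009,0,0,0,0.85],[0,0,0.01,0,0,0,0.85],[0,0,0.01,0,0,0,0.85]]'
```

```text
eef_pos: [455.8, -12.9, 125.3]
contact_force: [1.0, 0.7, 0.3]
clock: 8.75
eef_pos: [456.2, -13.0, 116.2]
tcp_rot: [-3.141, 0.0, 1.243]
contact_force: [-0.9, -0.1, -1.1]
opening: 0.25
grasp_force: 58.9
```

```bash
python3 -m crank '[[0,0,0.001,0,0,0,0.9],[0,0,0.003,0,0,0,0.9],[0,0,0.005,0,0,0,0.9],[0,0,0.007,0,0,0,0.9],[0,0,0.007,0,0,0,0.9]]' 100 && python3 -m crank '[[0,0,0.002,0,0,0,0.9],[0,0,0.003,0,0,0,0.9],[0,0,0.003,0,0,0,0.9]]'
```

```text
clock: 9.25
eef_pos: [456.5, -13.0, 109.4]
tcp_rot: [3.141, -0.0, 1.243]
contact_force: [-1.0, 0.2, 1.8]
opening: 0.235
grasp_force: 98.2
clock: 9.55
eef_pos: [458.0, -13.0, 108.6]
tcp_rot: [3.138, -0.001, 1.243]
contact_force: [-7.0, 0.9, 33.3]
opening: 0.24
grasp_force: 102.0
```

It has hit a hard stop at TCP 108.6, the expected home height. I relieve the load and open.

```bash
python3 -m crank '[[0,0,-0.003,0,0,0,0.9],[0,0,-0.004,0,0,0,0.9]]' | sed -n '2p;4p' && python3 -m crank '[[0,0,0,0,0,0,0.6],[0,0,0,0,0,0,0.3],[0,0,0,0,0,0,0],[0,0,0,0,0,0,0],[0,0,0,0,0,0,0]]' && python3 -m crank '[[0,0,-0.03,0,0,0,0],[0,0,-0.06,0,0,0,0],[0,0,-0.1,0,0,0,0],[0,0,-0.14,0,0,0,0],[0,0,-0.14,0,0,0,0]]' | sed -n 2p
python3 - <<'E'
from h import *
fs,fd,w=grab('scene','s8.png'),grab('side','d8.png'),grab('wrist','w8.png')
pickle.dump((fs,fd,w),open('p8.pkl','wb'))
B=[]
for f,fi in((fs,0),(fd,0),(w,1)):
    u=proj(f,[457.4,-11.2,98],fi); b=[int(u[0]-22),int(u[1]-22),int(u[0]+23),int(u[1]+23)]
    x=blobs(f,(15,110,40),(32,255,255),15,b); print(u.round(1),x); B.append(x)
cv2.imwrite('pics/z8.png',np.hstack([cv2.resize(w['image'][100:280,220:400],(400,400)),cv2.resize(fd['image'][190:270,240:320],(400,400),interpolation=cv2.INTER_CUBIC)])[:,:,::-1])
E
```

```text
eef_pos: [456.6, -13.0, 110.6]
contact_force: [-0.7, -0.1, -0.2]
clock: 10.25
eef_pos: [456.3, -12.9, 110.1]
tcp_rot: [-3.141, 0.0, 1.243]
contact_force: [-0.2, -0.2, 0.6]
opening: 0.998
grasp_force: 0.0
eef_pos: [459.2, -13.1, 255.2]
[347.7 172.2] [([344, 168, 9, 11, 87], [348.0, 173.0])]
[277.9 223.5] [([272, 218, 12, 13, 121], [277.4, 223.8])]
[322.5 185.5] [([308, 173, 26, 25, 382], [320.5, 183.5])]
```

```bash
python3 -m crank '[[0.045,-0.011,0,0,0,0,0],[0.09,-0.022,0,0,0,0,0],[0.135,-0.033,0,0,0,0,0],[0.18,-0.044,0,0,0,0,0],[0.225,-0.055,0,0,0,0,0]]' | sed -n 2p && python3 -m crank '[[0.04,-0.01,0,0,0,0,0],[0.08,-0.02,0.03,0,0,0,0],[0.08,-0.02,0.05,0,0,0,0],[0.08,-0.02,0.05,0,0,0,0],[0.08,-0.02,0.05,0,0,0,0]]' | sed -n '1,2p'
python3 - <<'E'
from h import *
fs,fd,w8=pickle.load(open('p8.pkl','rb'))
x,e=tri([ray(fs,348.2,173),ray(fd,277.5,224)]); print('collar',x.round(1),np.round(e,1))
print(onz(w8,320.5,185,100,True).round(1))
w=grab('wrist','w9.png'); pickle.dump(w,open('w9.pkl','wb')); s=r.sense(); print(s['eef_pos'].round(1))
u=proj(w,[487,300,32],True); b=[int(u[0]-60),max(0,int(u[1]-60)),int(u[0]+60),int(u[1]+60)]
bl=blobs(w,(15,110,40),(32,255,255),40,b); print(u.round(1),bl)
c0=(fs,455+1.5,269),(fd,231.2,184.2)
st=bl[0][0]; u0,v0=st[0]+st[2]/2-.5,st[1]+st[3]/2-.5
x,e=tri([ray(w,u0,v0,True),ray(fs,456.5,269),ray(fd,231.3,184)]); print('cap',x.round(1),np.round(e,1))
for z in (16,26,32): P=onz(w,u0,v0,z,True); print(z,P.round(1),td(P))
E
```

```text
eef_pos: [475.7, 219.2, 248.2]
clock: 11.9
eef_pos: [482.7, 299.1, 198.9]
collar [457.1  -9.9  96. ] [0.1 0.1]
[456.   -9.6 100. ]
[483.4 299.2 200. ]
[327.  180.8] [([315, 164, 25, 31, 602], [326.8, 179.0])]
cap [486.8 300.   17.2] [1.9 1.9 0.1]
16 [486.5 297.7  16. ] [ -0.2   3.6 184. ]
26 [487.2 300.2  26. ] [  2.4   3.4 174. ]
32 [487.6 301.7  32. ] [  3.9   3.3 168. ]
```

The collar sits at z = 96.0 (8 mm below the mouth), so it is fully home. The cap centre is (487, 299.7, 17), matching the stated 16. I descend and grip its upper part.

```bash
python3 -m crank '[[0.0015,0.0033,0.045,0,0,0,0],[0.0015,0.0033,0.09,0,0,0,0],[0.0015,0.0033,0.13,0,0,0,0],[0.0015,0.0033,0.155,0,0,0,0],[0.0015,0.0033,0.168,0,0,0,0]]' | sed -n 2p && python3 -m crank '[[0,0,0,0,0,0,0],[0,0,0,0,0,0,0.4],[0,0,0,0,0,0,0.6],[0,0,0,0,0,0,0.75],[0,0,0,0,0,0,0.75]]' 40 | sed -n '2p;4p;5p' && python3 -m crank '[[0,0,0,0,0,0,0.85],[0,0,0,0,0,0,0.85],[0,0,0,0,0,0,0.85]]' 40
```

```text
eef_pos: [487.0, 299.1, 31.1]
eef_pos: [487.7, 300.6, 33.3]
contact_force: [-0.1, 1.0, 0.4]
opening: 0.329
clock: 13.25
eef_pos: [487.6, 300.7, 33.3]
tcp_rot: [3.141, -0.001, 1.243]
contact_force: [-1.5, 0.1, 7.9]
opening: 0.259
grasp_force: 38.8
```

```bash
python3 -m crank '[[0,0,-0.01,0,0,0,0.85],[0,0,-0.055,0,0,0,0.85],[0,0,-0.1,0,0,0,0.85],[0,0,-0.145,0,0,0,0.85],[0,0,-0.19,0,0,0,0.85]]' | sed -n 2p && python3 -m crank '[[0,0,0,0,0,0,0.85],[0,0,0,0,0,0,0.85]]'
python3 - <<'E'
from h import *
s=r.sense(); T=s['eef_pos']; Rt=rot(s['tcp_rot']); fs,fd=grab('scene'),grab('side')
rr=[]
for f in (fs,fd):
    u=proj(f,T-[0,0,17]); b=[int(u[0]-14),int(u[1]-14),int(u[0]+15),int(u[1]+16)]
    bl=blobs(f,(15,110,40),(32,255,255),15,b); print(u.round(1),bl)
    st=max(bl,key=lambda q:q[0][4])[0]; rr.append(ray(f,st[0]+st[2]/2-.5,st[1]+st[3]/2-.5))
x,e=tri(rr); print('cap in hand',x.round(1),np.round(e,1),td(x))
w=grab('wrist','w10.png'); fw=proj(w,T-[0,0,17],True).round(1); b=[int(fw[0]-40),int(fw[1]-50),int(fw[0]+40),int(fw[1]+50)]
bl=blobs(w,(15,110,40),(32,255,255),30,b); print('wrist',fw,bl, proj(w,T-[0,0,1.3],True).round(1))
# needed shift for head at (457,-10)
print(td([457,-10.3,0]),T.round(1))
E
```

```text
eef_pos: [486.8, 300.1, 224.8]
clock: 13.95
eef_pos: [487.6, 300.6, 223.9]
tcp_rot: [3.14, -0.002, 1.243]
contact_force: [-0.6, -0.3, -0.7]
opening: 0.26
grasp_force: 39.3
[473.9 200.4] [([467, 192, 16, 19, 111], [476.6, 202.0]), ([459, 201, 7, 10, 51], [461.2, 205.3])]
[218.7 121.5] [([213, 114, 11, 16, 145], [218.2, 121.4])]
cap in hand [486.9 302.1 206.2] [0.6 0.6] [ 2.3 -0.2 15.2]
wrist [325.4 260.3] [([298, 230, 49, 69, 2745], [321.6, 265.1])] [325.8 276.9]
[-302.5   72.5  221.4] [487.6 300.6 223.9]
```

```bash
python3 - <<'E'
from h import *
s=r.sense(); T=s['eef_pos']; Rt=rot(s['tcp_rot']); w=grab('wrist'); a=np.linspace(0,2*np.pi,72)
for ox in (-1.5,0,1.5,3):
    q=np.array([proj(w,T+Rt@[ox+12*np.cos(t),12*np.sin(t),z],True) for z in (1.3,33.3) for t in a])
    print(ox,q.min(0).round(1),q.max(0).round(1))
for b in blobs(w,(15,110,40),(32,255,255),200,(270,190,380,330)): print(b)
im=w['image']; print([im[v,322].tolist() for v in range(222,310,6)])
E
```

```text
-1.5 [298.5 228.6] [349.2 298.8]
0 [298.4 226.1] [349.3 296.3]
1.5 [298.3 223.6] [349.5 293.9]
3 [298.2 221.1] [349.6 291.4]
([298, 230, 49, 69, 2742], [321.6, 265.1])
[[91, 86, 74], [93, 89, 73], [81, 63, 26], [81, 60, 28], [78, 60, 27], [78, 63, 25], [121, 90, 36], [125, 97, 42], [121, 94, 42], [121, 90, 35], [118, 89, 34], [121, 93, 42], [117, 86, 39], [39, 37, 32], [91, 85, 76]]
```

Wrist outline gives the cap axis at -1.6 mm along tool x from the TCP. The sprayer axis is (457, -10.4). I move above it.

```bash
python3 -m crank '[[-0.045,0.011,0,0,0,0,0.85],[-0.09,0.022,0,0,0,0,0.85],[-0.135,0.033,0,0,0,0,0.85],[-0.18,0.044,0,0,0,0,0.85],[-0.225,0.055,0,0,0,0,0.85]]' | sed -n 2p && python3 -m crank '[[-0.04,0.009,0,0,0,0,0.85],[-0.076,0.0175,0.02,0,0,0,0.85],[-0.076,0.0175,0.04,0,0,0,0.85],[-0.076,0.0175,0.04,0,0,0,0.85],[-0.076,0.0175,0.04,0,0,0,0.85]]' && python3 -m crank '[[0,0,0,0,0,0,0.85],[0,0,0,0,0,0,0.85]]' | sed -n 2p
python3 - <<'E'
from h import *
s=r.sense(); T=s['eef_pos']; Rt=rot(s['tcp_rot']); C=T+Rt@[-1.6,0,17.3]; print('cap',C.round(1))
for n in('scene','side'):
    f=grab(n); pickle.dump(f,open(n+'_p.pkl','wb')); k=proj(f,[457,-10.4,96]); u=proj(f,C); print(n,'pred collar,cap',k.round(1),u.round(1))
    print(blobs(f,(15,110,40),(32,255,255),15,[int(k[0]-14),int(k[1]-9),int(k[0]+15),int(k[1]+12)]), blobs(f,(15,110,40),(32,255,255),15,[int(u[0]-14),int(u[1]-12),int(u[0]+15),int(u[1]+13)]))
w=grab('wrist','w11.png'); pickle.dump(w,open('w11.pkl','wb')); k=proj(w,[457,-10.4,106],True); print(k, [b for b in blobs(w,(15,110,40),(32,255,255),60,(260,130,400,330))])
E
```

```text
eef_pos: [465.6, 67.9, 221.1]
clock: 15.15
eef_pos: [458.4, -7.8, 181.7]
tcp_rot: [-3.139, 0.001, 1.243]
contact_force: [1.0, 0.6, -0.1]
opening: 0.259
grasp_force: 39.3
eef_pos: [459.4, -7.3, 182.9]
cap [458.9  -8.9 165.6]
scene pred collar,cap [348.1 172.9] [349.2 149. ]
[([344, 168, 9, 11, 90], [348.0, 172.9])] [([346, 142, 10, 16, 99], [351.1, 149.6])]
side pred collar,cap [277.6 224.1] [274.8 196.8]
[([272, 218, 12, 13, 121], [277.4, 223.8])] [([268, 187, 13, 19, 208], [274.7, 195.6])]
[321.25486521 222.17202824] [([298, 201, 49, 99, 3486], [321.3, 254.7])]
```

The cap is 2 mm off axis, so I correct by (-2.0, -1.3) mm in the tool frame and lower gradually.

```bash
python3 -m crank '[[-0.002,-0.0013,0,0,0,0,0.85],[-0.002,-0.0013,0.006,0,0,0,0.85],[-0.002,-0.0013,0.012,0,0,0,0.85],[-0.002,-0.0013,0.012,0,0,0,0.85],[-0.002,-0.0013,0.012,0,0,0,0.85]]' | sed -n '2p;4p' 
python3 - <<'E'
from h import *
for n in('scene','side'):
    s=r.sense(); T=s['eef_pos']; Rt=rot(s['tcp_rot']); C=T+Rt@[-1.6,0,17.3]
    f=grab(n); u=proj(f,C); k=proj(f,[457,-10.4,C[2]]); print(C.round(1),n,u.round(1),'want',k.round(1), blobs(f,(15,110,40),(32,255,255),15,[int(u[0]-14),int(u[1]-12),int(u[0]+15),int(u[1]+11)]))
E
```

```text
eef_pos: [456.8, -9.5, 169.9]
contact_force: [0.3, 0.4, -1.0]
[456.2 -11.  152.6] scene [349.  152.9] want [349.  153.1] [([346, 146, 10, 17, 100], [350.8, 154.0])]
[456.4 -11.  152.8] side [274.9 202.9] want [275.  202.6] [([268, 193, 13, 20, 211], [274.8, 201.7])]
```

```bash
python3 -m crank '[[0.0006,0.0004,0.004,0,0,0,0.85],[0.0006,0.0004,0.008,0,0,0,0.85],[0.0006,0.0004,0.012,0,0,0,0.85],[0.0006,0.0004,0.016,0,0,0,0.85],[0.0006,0.0004,0.02,0,0,0,0.85]]' | sed -n '2p;4p' && python3 -m crank '[[0,0,0.003,0,0,0,0.85],[0,0,0.006,0,0,0,0.85],[0,0,0.008,0,0,0,0.85],[0,0,0.01,0,0,0,0.85],[0,0,0.01,0,0,0,0.85]]'
```

```text
eef_pos: [457.5, -9.0, 149.9]
contact_force: [1.1, 0.8, -0.7]
clock: 17.1
eef_pos: [457.5, -9.1, 140.1]
tcp_rot: [-3.141, 0.0, 1.243]
contact_force: [0.3, -0.1, -0.7]
opening: 0.262
grasp_force: 39.3
```

```bash
python3 -m crank '[[0,0,0.001,0,0,0,0.85],[0,0,0.0015,0,0,0,0.85],[0,0,0.0015,0,0,0,0.85]]' | sed -n '2p;4p'
```

```text
eef_pos: [457.9, -9.0, 139.2]
contact_force: [-1.3, -0.2, 4.8]
```

Contact at 139.2, the expected height, with 5 N. I release, retreat and check.

```bash
python3 -m crank '[[0,0,-0.001,0,0,0,0.6],[0,0,-0.001,0,0,0,0.3],[0,0,-0.001,0,0,0,0],[0,0,-0.001,0,0,0,0],[0,0,-0.001,0,0,0,0]]' | sed -n '4,5p' && python3 -m crank '[[0,0,-0.03,0,0,0,0],[0,0,-0.06,0,0,0,0],[0,0,-0.1,0,0,0,0],[0,0,-0.14,0,0,0,0],[0,0,-0.14,0,0,0,0]]' | sed -n 2p
python3 -m crank '[[0.03,0,0,0,0,0,0],[0.07,0,0,0,0,0,0],[0.1,0,0,0,0,0,0],[0.1,0,0,0,0,0,0]]' | sed -n 2p
python3 - <<'E'
from h import *
fs,fd,w=grab('scene','s12.png'),grab('side','d12.png'),grab('wrist','w12.png')
rr=[]
for f in(fs,fd):
    k=proj(f,[457,-10.4,112]); bl=blobs(f,(15,110,40),(32,255,255),15,[int(k[0]-20),int(k[1]-25),int(k[0]+20),int(k[1]+25)]); print(bl, proj(f,[457,-10.4,138]).round(1),proj(f,[457,-10.4,86]).round(1))
    st=bl[0][0]; rr.append(ray(f,st[0]+st[2]/2-.5,st[1]+st[3]/2-.5))
print([q if isinstance(q,list) else q.round(1) for q in tri(rr)])
ims=[cv2.resize(i,(400,300),interpolation=cv2.INTER_CUBIC) for i in (fs['image'][145:220,300:400],fd['image'][180:270,220:340],fs['image'][60:360,180:580],w['image'])]
cv2.imwrite('pics/z12.png',np.vstack([np.hstack(ims[:2]),np.hstack(ims[2:])])[:,:,::-1])
E
```

```text
contact_force: [-0.4, -0.2, -0.6]
opening: 0.999
eef_pos: [460.3, -9.1, 284.8]
eef_pos: [490.5, 88.3, 279.0]
[([344, 157, 10, 22, 173], [348.5, 167.9])] [348.8 158.3] [347.9 176.2]
[([271, 205, 12, 26, 251], [276.8, 217.3])] [275.7 208.4] [278.1 227.7]
[array([457.4,  -9.1, 112.9]), [np.float64(0.4610354264634096), np.float64(0.46103542646344803)]]
```

View pics/z12.png

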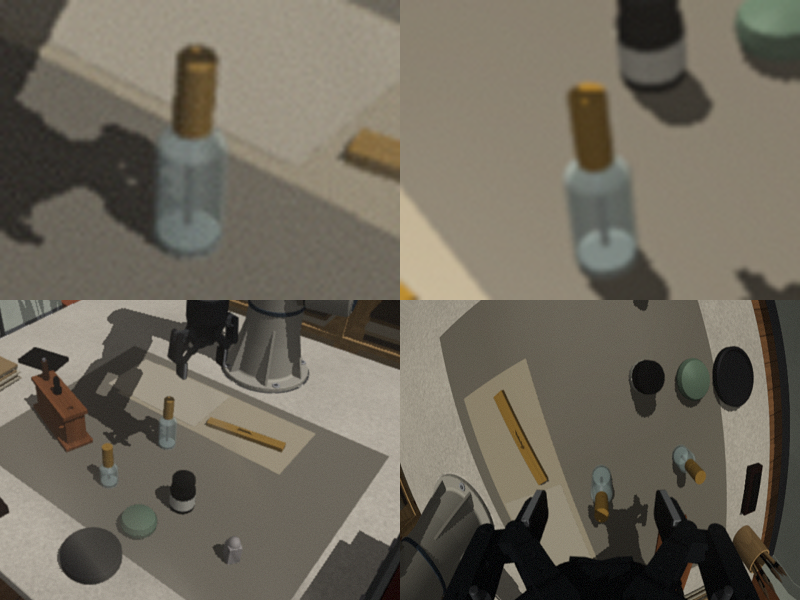

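The last picture shows the finished sprayer upright at scene pixels of about (348,168). The brass runs unbroken from collar to cap, with its mid-height at 112.9 (expected 112). The tube is inside the bottle and the other objects have not moved. Handing in.

```bash
python3 -c "
from rig import sign_off
print(sign_off())"
```

```text
the job is handed in; nothing more can be done
None
```

The sprayer is assembled and handed in: the pump is pressed fully home, the brass cap is on all the way down, and it stands upright on the table with nothing else moved, though the final press peaked at 33 N on the wrist, above your stated 25 N.

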